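# Crack the stuck lid of the lacquer pot in its hold-down fork

## Robot

A 6-joint arm with a two-finger parallel gripper is mounted at the origin on the work surface. World frame = base frame: x ahead of the robot, y to its left, z up, the work surface at z = 0. Lengths are in m, angles in rad, forces in N, time in s.
With the tool pointing down it reaches from about 0.3 to 0.775 m from the base axis. Payload 14.6 kg.
Tool frame: the origin (TCP) lies at the very end of the fingers, on their centre line; the grasp point (between the pads) lies 19 mm behind it; y points along the fingers, z is the direction in which the jaws open and shut, and the axes are right-handed (so a half turn about y gives the same grasp; the last joint's range is limited). The gripper opens to 94 mm and grips with 3 to 60 N. Pads are 16 mm wide; open, the fingers measure 119 mm over their backs; the gripper's body (75 mm by 177 mm) begins 78 mm behind the grasp point.
Start: joints at [-1.349, 0.3, 1.521, -0, 1.321, -0.067], TCP at [0.157, -0.527, 0.205] pointing down, gripper open.
Joint ranges: [-3.03, 3.03], [-0.79, 2.21], [0.23, 2.52], [-1.04, 4.18], [0, 3.07], [-2.55, 2.55]. Speed limits (rad/s): [2.22, 2.22, 2.57, 3.14, 3.14, 3.14].

## Interface

Orientations are given as a rotation vector (axis times angle).
In Python, from station import env, eyes gives the robot as it stands.
- The arm moves only by the tool servo_tool, never from a script. Its argument "commands" is a list of rows, each a list of 5 numbers: the shift along the world's x, y, z scaled (see below), then the turn about the world's z scaled (see below), then the closure, from 0 (fully open) to 1 (shut). In form: [[tx, ty, tz, twist, grip], ...]. A call has 1 to 5 rows; each row is the pose to reach, as a shift and turn from the pose measured when the call began, turning the shorter way round; what a row does not reach only later rows make up. The controller multiplies each number of a shift by 1 m and each number of a turn by 180 degrees. A row lasts 1/10 s, in which the tool goes at most 50 mm and 8.59 degrees, less where a joint would pass 70% of its speed; a pose out of reach is approached as far as the arm can. A call with a number of a shift or a turn outside -1 to 1 is refused whole. A call with a gripper value outside its range is refused whole. The fingers move at their own pace and stop on an object; "force" is the grip in N (left out, the last holds). Time passes only in rows, so rows that repeat a pose let the fingers close. It gives the time, the measured TCP pose, the force and the opening at its end, in the units of the state.
- env.state(): the state, without advancing time (a new reading comes with each control period).
- eyes.camera(name): name is "side" or "top" or "wrist"; returns a dict with "color" (384x512x3 uint8, red, green, blue), "fx", "fy", "cx", "cy" (pixels), "T" (4x4, takes a point from camera to world coordinates). Camera axes: x right, y up, looking along -z (the intrinsics and any distortion apply to the point x, -y, -z); pixel columns grow to the right and rows downward; lengths in m; the calibration is good to about 2 mm. The wrist camera is an equidistant fisheye: a pixel r from the principal point sees the ray r / f radians off the axis. A picture is of the moment at which its call begins. There is no depth.
- env.hand_in(): hands the job in, once; it reports no verdict.
The state is a dict: "t": time; "q": joint angles; "joint_vel": joint speeds; "joint_efforts": joint torques, N m; "position": TCP position; "tool_rot": TCP orientation; "contact_force": force on the tool from outside, world axes, zero at the start; "ft_torque": the same for the moment, N m; "width": opening from 0.0 (shut) to 1.0 (fully open).
Only numpy, scipy, OpenCV 4.12 (cv2) and the standard library are available. Lean on these libraries where they do the work, as an engineer would, in place of code of your own. Each camera call takes 0.05 s, during which the arm holds its last target.

## Task

Slide the flanged copper lacquer pot along the zinc counter, without lifting it and with its lid still shut, until it is fully home in the steel hold-down fork. Then take the wooden knob, pull the stuck lid straight up until its seal breaks, and hold it level about 15 mm open, touching the pot nowhere and not taken right off, with the pot still home in the fork. Finish while still holding the lid there, and leave everything else on the counter where it is.

Things in the scene. Friction and masses are not known exactly. Their poses are not given: they have to be found in the camera images.
- pot: Squat round copper pot, loose, 0.48 to 0.72 kg. Origin: centre of its underside; z up; round, yaw of no matter. Foot flange 128 mm across, 8 mm thick, on the counter; waist 88 mm across up to 16 mm height; belly 102 mm across from 36 to 54 mm height (push there); rim 84 mm across at 70 mm. Its sealed lid holds harder than the pot weighs: pulled outside the fork, the whole pot comes up.
- lid: The pot's loose lid: copper disc 86 mm across, 6 mm thick, 0.15 kg, knob on top, stopper 16 mm deep below. Origin: centre of the disc's underside, 70 mm above the pot's origin when shut. A snap seal holds it: a straight pull first raises the pot to the fork's lips, meets a peak of about 15 N within 6 mm of opening, then gives way suddenly. Let go, it rests on its seal about 11 mm open.
- knob (a point): Middle of the neck of the dark wooden knob on the lid's axis, to grasp: 87 mm above the counter with the lid shut; moves with the lid. Neck 20 mm across, 76 to 98 mm above the counter; over it a head 34 mm across, top at 109 mm, that keeps fingers from slipping off. The lid's flat top round the neck is at 76 mm.
- fork_seat (a point): On the counter, where the centre of the pot's underside lies when fully home. The fork is a low dark steel U fixed to the counter, open to its -y (this point's frame: x across, y inwards). Rail faces 135 mm apart, from 60 mm before the seat to the back stop's face 65 mm beyond it (home: flange 1 mm off or touching). Lips 107 mm apart, 13 to 19 mm high, let the flange rise 5 mm. All under 22 mm.
- fork_mouth (a point): On the counter, middle of the fork's open mouth, 125 mm before the seat on the fork's centre line. From here two flared guides, 19 mm high, narrow from about 195 mm to the 135 mm between the rails.
- oil_lid: Bystander: brass oil can lid, 56 mm across, 28 mm high, lying beside the fork. Origin: centre of underside.
- bone_stick: Bystander: flat bone finishing stick, 16 x 150 x 9 mm, lying beside the fork. Origin: centre of underside; long along its y.
- mallet: Bystander: turned wooden mallet lying behind the fork, head 52 mm across and 85 mm long along its y, handle 150 mm along its +x. Origin: under the head's centre.
- jar: Bystander: amber glass jar, 56 mm across, 85 mm high, standing near the fork. Origin: centre of underside.
- top0: Bystander: green lacquered spinning top, 58 mm across, 75 mm high, standing point up in a row at the far side, the right one seen from the robot. Origin: centre of underside.
- top1: Bystander: green lacquered spinning top, 58 mm across, 75 mm high, standing point up in a row at the far side, the middle one seen from the robot. Origin: centre of underside.
- top2: Bystander: green lacquered spinning top, 58 mm across, 75 mm high, standing point up in a row at the far side, the left one seen from the robot. Origin: centre of underside.
Not all that is in view belongs to the job. What is shaped like the pot but purple is not meant.

How it is judged:
On the way, in this order (a step that is already met when the one before it is completed fails the run):
1. the pot stands fully home in the fork, lid still shut (horizontal distance between pot and fork_seat below 0.01 m and angle between pot's own z axis and vertical below 0.06 rad and z of lid in the frame of pot below 0.0735 m), for 0.2 s.
2. the seal is broken and the lid stands slightly open, the pot still home in the fork (z of lid in the frame of pot between 0.0815 and 0.0925 m and horizontal distance between pot and fork_seat below 0.012 m), for 0.3 s.
At the end, for the whole second after the job is handed in: the fingers hold the lid still and level (within 0.2 rad), 11.5 to 22.5 mm open, over the pot (within 12 mm) and with no load on it, and the pot stands on the counter in the fork, its centre within 12 mm of the seat (all of step 2 and contact force between the fingers and lid above 1 N and contact force between lid and pot below 0.3 N and angle between lid's own z axis and vertical below 0.2 rad and horizontal distance between lid and pot below 0.012 m and linear speed of lid below 0.02 m/s and height (world z) of pot below 0.004 m and angle between pot's own z axis and vertical below 0.06 rad); the arm keeps its last pose, push and grip.
It fails at once if the lid is taken right off (over 35 mm open) (z of lid in the frame of pot above 0.105 m).
It fails at once if the pot is lifted off the counter (over 12 mm) or tipped (height (world z) of pot above 0.012 m or angle between pot's own z axis and vertical above 0.3 rad).
It fails at once if a bystander is moved by more than 30 mm (distance of any of oil_lid, bone_stick, mallet, jar, top0, top1, top2 from where it was at the start of the episode above 0.03 m).
It also fails if it takes over 64 s, if anything falls off the work surface, if the arm or the gripper's body presses on something with over 40 N, if the wrist force passes 120 N, or if a joint passes its speed limit or range.

## Working session

There is one attempt and no reset: what is moved stays moved. The work goes in short steps, Python scripts to look and compute and a tool call to move; the robot and the scene stay as the last step left them, time stands still between calls to the robot, and variables do not carry over. Pictures are saved under pics/ and viewed, and the job is handed in when it is done.

Besides the shell and the picture viewer there is one more tool, called after "Call:" as name(argument=value, ...) on one line, values as JSON. servo_tool: Moves the arm, as the interface text tells. Shifts and turns lie within -1 to 1; 1 stands for 1 m of shift or 180 degrees of turn. Its arguments: {"type":"object","properties":{"commands":{"type":"array","items":{"type":"array","items":{"type":"number","minimum":-1,"maximum":1}}},"force":{"type":"number"}},"required":["commands"]}

```bash
ls; mkdir -p pics
python3 - <<'E'
from station import env, eyes
import cv2
s=env.state();print({k:s[k] for k in ('t','position','tool_rot','width','contact_force')})
for n in('side','top','wrist'):
    c=eyes.camera(n);cv2.imwrite(f'pics/{n}0.png',c['color'][:,:,::-1]);print(n,c['fx'],c['fy'],c['cx'],c['cy'],c['T'].tolist() if hasattr(c['T'],'tolist') else c['T'],[k for k in c])
E
```

```text
pics
{'t': 0.0, 'position': array([ 0.15659002, -0.52697235,  0.20487727]), 'tool_rot': array([-0.30058762,  2.06766116, -2.06521119]), 'width': 0.9998334654697443, 'contact_force': array([-0.4136458 , -0.14721889,  0.07128889])}
side 464.28768109777155 464.28768109777155 256.5211348915196 183.63999623943712 [[-0.8604036356231715, 0.35991102533428154, -0.3607902959466271, 0.17996304248012132], [-0.5094192981436131, -0.6269499279310222, 0.589428338770842, 0.6699803010185941], [-0.014055692273854037, 0.6909398249559162, 0.7227756192654747, 0.8443022124681292], [0.0, 0.0, 0.0, 1.0]] ['color', 'fx', 'fy', 'cx', 'cy', 'T']
top 403.33768351308004 403.33768351308004 258.25936238339466 191.61578538342926 [[0.020905782474044066, 0.987907078789664, -0.15363122057843817, 0.4402977195830476], [-0.9997309469873744, 0.02220095298168322, 0.006719473374659282, 0.014793974992732458], [0.010048974817145097, 0.15344940978699745, 0.988105407707673, 1.0835265103552207], [0.0, 0.0, 0.0, 1.0]] ['color', 'fx', 'fy', 'cx', 'cy', 'T']
wrist 297.3186396354542 297.3186396354542 256.31974783397726 196.65971013836804 [[0.28548407160479217, 0.9228618381565806, 0.25850507255023925, 0.23228906149259335], [-0.9583826325713306, 0.2752557731048446, 0.07574291358336967, -0.5050853753874455], [-0.0012547691394564347, -0.2693701673287317, 0.9630358967908181, 0.38467929039732224], [0.0, 0.0, 0.0, 1.0]] ['color', 'fx', 'fy', 'cx', 'cy', 'T']
```

View pics/side0.png

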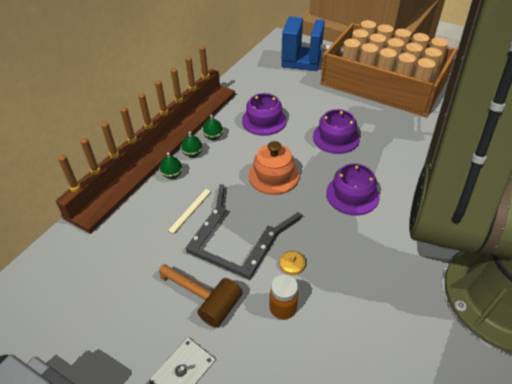

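View pics/top0.png

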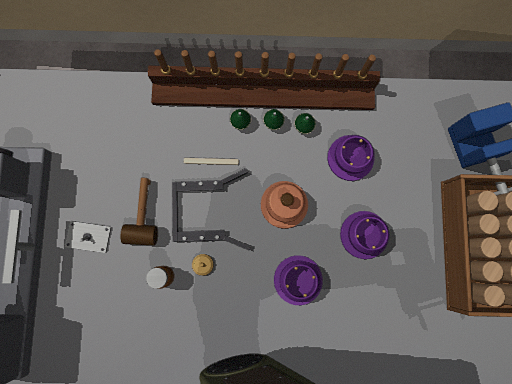

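View pics/wrist0.png

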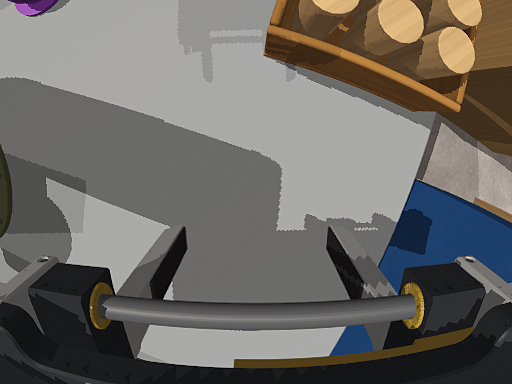

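The top view shows the copper pot at about (285,204). The fork is at (175–250, 170–248) with its mouth facing image right (world -y). The oil lid is at (203,264), the jar at (160,278), the stick at (211,161), and there are three purple decoys. Next I'll zoom in and measure.

```bash
cat > h.py <<'E'
import numpy as np, cv2
def ray(c,u,v):
    d=np.array([(u-c['cx'])/c['fx'],-(v-c['cy'])/c['fy'],-1.]);T=np.array(c['T'])
    return T[:3,3],T[:3,:3]@d
def fray(c,u,v):
    x=(u-c['cx'])/c['fx'];y=(v-c['cy'])/c['fy'];r=np.hypot(x,y);s=np.sin(r)/max(r,1e-9)
    T=np.array(c['T']);return T[:3,3],T[:3,:3]@np.array([x*s,-y*s,-np.cos(r)])
def plane(od,z):
    o,d=od;return o+d*(z-o[2])/d[2]
def tri(rs):
    A=np.zeros((3,3));b=np.zeros(3)
    for o,d in rs:
        d=d/np.linalg.norm(d);P=np.eye(3)-np.outer(d,d);A+=P;b+=P@o
    p=np.linalg.solve(A,b);return p,[np.linalg.norm((np.eye(3)-np.outer(d,d)/(d@d))@(p-o)) for o,d in rs]
def proj(c,p):
    T=np.array(c['T']);q=T[:3,:3].T@(np.array(p)-T[:3,3]);return c['cx']+c['fx']*q[0]/-q[2],c['cy']-c['fy']*q[1]/-q[2]
E
python3 - <<'E'
from station import env, eyes
import cv2
from h import *
for n,(x0,y0,w,h) in {'top':(160,150,190,140),'side':(150,130,190,160)}.items():
    c=eyes.camera(n);im=np.ascontiguousarray(c['color'][:,:,::-1])
    cv2.imwrite(f'pics/{n}z.png',cv2.resize(im[y0:y0+h,x0:x0+w],None,fx=4,fy=4,interpolation=cv2.INTER_CUBIC)[:600])
    hsv=cv2.cvtColor(im,cv2.COLOR_BGR2HSV)
    m=cv2.inRange(hsv,(3,110,90),(14,255,255))
    k,l,st,ce=cv2.connectedComponentsWithStats(m)
    for i in range(1,k):
        if st[i][4]>60: print(n,'copper',st[i],ce[i])
    np.savez(f'{n}.npz',**c)
E
```

```text
top copper [460 174  52 137 658] [471.19756839 227.69756839]
top copper [137 178  10  47 246] [141.00813008 200.51626016]
top copper [ 261  181   47   47 1481] [282.74341661 204.50101283]
top copper [468 312  44   5 156] [489.56410256 313.92948718]
side copper [ 322   34  113   83 1588] [374.46221662  82.78715365]
side copper [447  47  10  19  68] [451.19117647  53.67647059]
side copper [  72   86  162  143 2727] [148.79684635 161.0436377 ]
side copper [373  94  22  13  79] [384.05063291 100.58227848]
side copper [ 249  145   50   50 1822] [273.41767289 171.21953897]
side copper [ 56 190  22  16 165] [ 65.83636364 197.33333333]
side copper [159 265  52  28 214] [179.31775701 277.6588785 ]
```

View pics/topz.png

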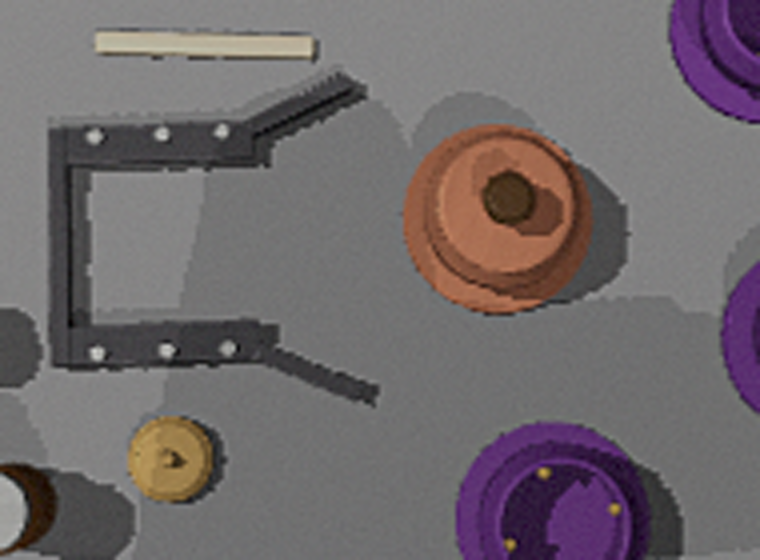

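View pics/sidez.png

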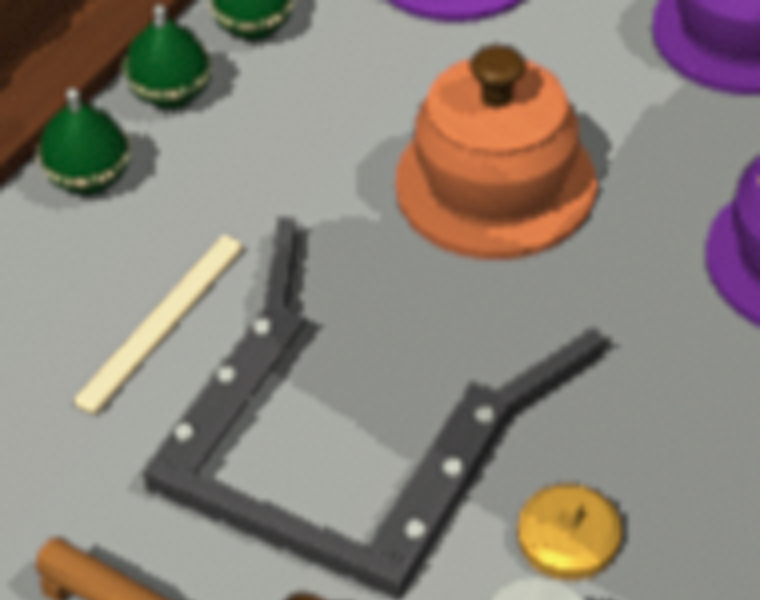

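Run:
```python
from h import *
t=dict(np.load('top.npz'));s=dict(np.load('side.npz'))
def g(im):
    a=t if im=='t' else s
    return a
def full(n,u,v):
    x0,y0=(160,150) if n=='t' else (150,130)
    return x0+(u+.5)/4-.5,y0+(v+.5)/4-.5
def T(u,v):return ray(t,*full('t',u,v))
def S(u,v):return ray(s,*full('s',u,v))
L=[((94,136),(184,432)),((162,134),(226,374)),((222,131),(261,326)),((97,353),(416,528)),((167,350),(453,467)),((228,348),(485,414))]
for a,b in L:
    p,e=tri([T(*a),S(*b)]);print('screw',p.round(4),np.round(e,4),plane(T(*a),.021).round(4),plane(S(*b),.021).round(4))
for nm,a,b in [('knobhead',(510,197),(498,65)),('outer back corner +x',(50,129),(150,472)),('outer back -x',(54,366),(399,583))]:
    p,e=tri([T(*a),S(*b)]);print(nm,p.round(4),np.round(e,4))
for nm,a in [('lip+x',[(100,166),(260,164)]),('lip-x',[(100,325),(270,322)]),('innerback',[(68,170),(70,325)])]:
    print(nm,[plane(T(*q),.019).round(4) for q in a])
# tip
print('flare tips top',[plane(T(*q),.019).round(4) for q in [(342,72),(365,90),(378,392),(375,405)]])
# flange ellipse from top mask
for n,c in(('t',t),('s',s)):
    hsv=cv2.cvtColor(c['color'],cv2.COLOR_RGB2HSV)
    m=cv2.inRange(hsv,(3,100,60),(14,255,255))
    k,l,st,ce=cv2.connectedComponentsWithStats(m);
    u,v=(282,204) if n=='t' else (273,190)
    m=(l==l[v,u]).astype(np.uint8);cs,_=cv2.findContours(m,cv2.RETR_EXTERNAL,cv2.CHAIN_APPROX_NONE)
    P=cs[0][:,0,:].astype(float)
    W=np.array([plane(ray(c,*q),.008) for q in P])[:,:2]
    # robust circle fit
    from scipy.optimize import least_squares
    r=least_squares(lambda p:np.hypot(W[:,0]-p[0],W[:,1]-p[1])-.064,W.mean(0),loss='soft_l1',f_scale=.002)
    r2=least_squares(lambda p:np.hypot(W[:,0]-p[0],W[:,1]-p[1])-p[2],[*r.x,.064],loss='soft_l1',f_scale=.002)
    print(n,len(P),r.x,r2.x)
    # bystanders on plane
```

```text
screw [0.6227 0.2085 0.0222] [0.0003 0.0003] [0.6226 0.2085 0.021 ] [0.6236 0.2079 0.021 ]
screw [0.6253 0.1634 0.0228] [0.0007 0.0007] [0.625  0.1633 0.021 ] [0.627  0.1625 0.021 ]
screw [0.6284 0.1236 0.0223] [0.0008 0.0008] [0.6279 0.1234 0.021 ] [0.6299 0.1229 0.021 ]
screw [0.4789 0.1992 0.0234] [0.0003 0.0003] [0.4788 0.1995 0.021 ] [0.48   0.1979 0.021 ]
screw [0.4822 0.154  0.0215] [0.0006 0.0006] [0.4817 0.1539 0.021 ] [0.4829 0.1539 0.021 ]
screw [0.4845 0.1142 0.0221] [0.0008 0.0008] [0.4838 0.114  0.021 ] [0.4856 0.1138 0.021 ]
knobhead [ 0.5766 -0.0629  0.1033] [0.0004 0.0004]
outer back corner +x [0.6262 0.2381 0.0184] [0.001 0.001]
outer back -x [0.4709 0.2285 0.0163] [0.0011 0.0011]
lip+x [array([0.6027, 0.2039, 0.019 ]), array([0.6065, 0.0974, 0.019 ])]
lip-x [array([0.4971, 0.1987, 0.019 ]), array([0.5015, 0.0873, 0.019 ])]
innerback [array([0.5995, 0.225 , 0.019 ]), array([0.4967, 0.2184, 0.019 ])]
flare tips top [array([0.6704, 0.0443, 0.019 ]), array([0.6584, 0.0285, 0.019 ]), array([0.4574, 0.0153, 0.019 ]), array([0.449, 0.017, 0.019])]
t 132 [ 0.57520643 -0.06227925] [ 0.57522329 -0.06230413  0.06234507]
s 158 [ 0.58103091 -0.06958406] [ 0.58297022 -0.07152874  0.07444619]
```

Run:
```python
from station import env
from h import *
from scipy.spatial.transform import Rotation as R
s=env.state();print(s['t'],s['position'],R.from_rotvec(s['tool_rot']).as_matrix().round(4))
t=dict(np.load('top.npz'))
hsv=cv2.cvtColor(t['color'],cv2.COLOR_RGB2HSV)
m=cv2.inRange(hsv,(125,60,30),(165,255,255))
k,l,st,ce=cv2.connectedComponentsWithStats(m)
for i in range(1,k):
    if st[i][4]>300: print(st[i],plane(ray(t,*ce[i]),.03))
```

```text
0.25 [ 0.15661811 -0.52711161  0.20520552] [[-9.586e-01 -1.000e-04  2.848e-01]
 [-2.848e-01  5.000e-04 -9.586e-01]
 [-0.000e+00 -1.000e+00 -5.000e-04]]
[ 327  135   48   46 1690] [ 0.70293319 -0.23812353  0.03      ]
[ 340  211   50   48 1821] [ 0.49686494 -0.27052415  0.03      ]
[ 274  255   49   51 1880] [ 0.37785419 -0.09831801  0.03      ]
```

Call:
servo_tool(commands=[[0.08, 0.08, 0.05, 0.1, 0.36], [0.424, 0.394, 0.05, 0.43, 0.36], [0.424, 0.394, 0.05, 0.43, 0.36], [0.424, 0.394, 0.05, 0.43, 0.36], [0.424, 0.394, 0.05, 0.43, 0.36]], force=40)

```text
t: 0.75
position: [0.3368, -0.3577, 0.2369]
tool_rot: [-0.913, 1.585, -1.585]
contact_force: [0.6, -1.0, -0.1]
width: 0.651
```

```bash
cat > st.py <<'E'
from station import env
import numpy as np
from scipy.spatial.transform import Rotation as R
def st():
    s=env.state();m=R.from_rotvec(s['tool_rot']).as_matrix()
    print('t',round(s['t'],2),'p',s['position'].round(4),'yaw',np.degrees(np.arctan2(m[1,2],m[0,2])).round(2),'F',s['contact_force'].round(1),'w',round(s['width']*94,1),'q6',s['q'][5].round(2))
if __name__=='__main__': st()
E
python3 st.py
```

```text
t 0.75 p [ 0.3368 -0.3577  0.2369] yaw -30.15 F [ 0.6 -1.  -0.1] w 61.2 q6 -0.36
```

Call:
servo_tool(commands=[[0.244, 0.225, 0.013, 0.189, 0.36], [0.244, 0.225, 0.013, 0.189, 0.36], [0.244, 0.225, 0.013, 0.189, 0.36], [0.244, 0.225, 0.013, 0.189, 0.36], [0.244, 0.225, 0.013, 0.189, 0.36]])

```text
t: 1.25
position: [0.5203, -0.188, 0.2467]
tool_rot: [-1.243, 1.155, -1.155]
contact_force: [0.6, -0.2, 0.6]
width: 0.64
```

Call:
servo_tool(commands=[[0, 0, 0, 0, 0.36]])

```text
t: 1.35
position: [0.523, -0.1843, 0.2463]
tool_rot: [-1.245, 1.152, -1.151]
contact_force: [-0.3, -1.1, 0.1]
width: 0.644
```

```bash
python3 st.py
```

```text
t 1.35 p [ 0.523  -0.1843  0.2463] yaw 4.48 F [-0.3 -1.1  0.1] w 60.5 q6 -0.48
```

Call:
servo_tool(commands=[[0.058, 0.05, 0, -0.004, 0.36], [0.058, 0.05, 0, -0.004, 0.36], [0.058, 0.05, -0.05, -0.004, 0.36], [0.058, 0.05, -0.1, -0.004, 0.36], [0.058, 0.05, -0.1, -0.004, 0.36]])

```text
t: 1.85
position: [0.5779, -0.1337, 0.1402]
tool_rot: [-1.244, 1.17, -1.153]
contact_force: [-0.3, 0.1, -0.7]
width: 0.639
```

Run:
```python
from station import env, eyes
import cv2,numpy as np
from st import st
st()
for n in('side','wrist'):
    c=eyes.camera(n);cv2.imwrite(f'pics/{n}1.png',c['color'][:,:,::-1]);np.savez(f'{n}1.npz',**c)
```

```text
t 1.85 p [ 0.5779 -0.1337  0.1402] yaw 3.75 F [-0.3  0.1 -0.7] w 60.0 q6 -0.35
```

View pics/wrist1.png

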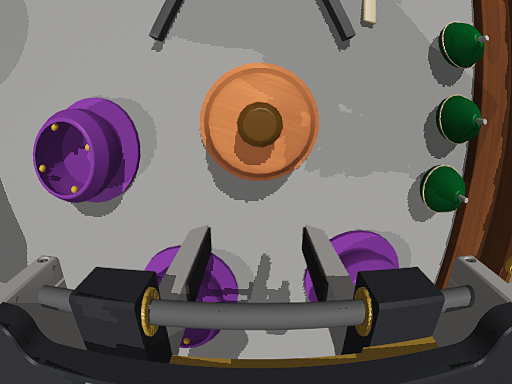

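View pics/side1.png

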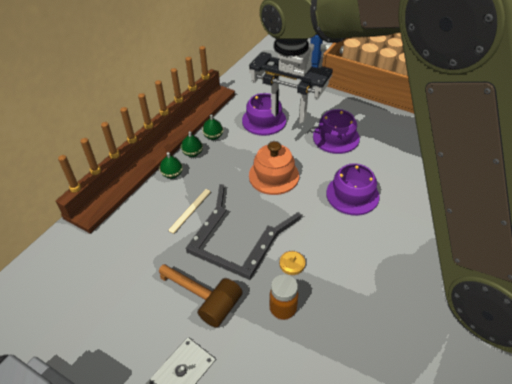

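The wrist view shows the knob at (260,124), with the fork guide tips ahead at (157,38) and (350,38). The side view shows the gripper behind the pot, clear of the decoys. I'll refine the positions from this.

Run:
```python
from h import *
w=dict(np.load('wrist1.npz'))
print('knob',plane(fray(w,260,124),.109), 'pot flange c', plane(fray(w,260,121),.07))
for q in [(150,38),(160,41),(348,42),(354,37)]: print(plane(fray(w,*q),.019))
t=dict(np.load('top.npz'))
print(tri([fray(w,260,124),ray(t,160+510.5/4-.5,150+197.5/4-.5)]))
```

```text
knob [ 0.57781425 -0.06208898  0.109     ] pot flange c [ 0.57802814 -0.06053767  0.07      ]
[0.45594283 0.02552077 0.019     ]
[0.46777157 0.02145194 0.019     ]
[0.66456025 0.03251112 0.019     ]
[0.67099337 0.0394044  0.019     ]
(array([ 0.57768538, -0.06309773,  0.09500267]), [np.float64(0.00069836537838798), np.float64(0.0006983653783880764)])
```

Call:
servo_tool(commands=[[0.002, 0, -0.04, 0, 0.36], [0.002, 0, -0.08, 0, 0.36], [0.002, 0, -0.098, 0, 0.36], [0.002, 0, -0.098, 0, 0.36], [0.002, 0, -0.098, 0, 0.36]])

```text
t: 2.45
position: [0.5846, -0.1355, 0.0527]
tool_rot: [-1.237, 1.158, -1.164]
contact_force: [0.1, -0.1, 0.1]
width: 0.64
```

```bash
python3 st.py
```

```text
t 2.45 p [ 0.5846 -0.1355  0.0527] yaw 3.71 F [ 0.1 -0.1  0.1] w 60.1 q6 -0.35
```

Call:
servo_tool(commands=[[-0.004, 0.002, -0.01, 0, 0.36], [-0.004, 0.002, -0.01, 0, 0.36], [-0.004, 0.002, -0.01, 0, 0.36]])

```text
t: 2.75
position: [0.5808, -0.1336, 0.0435]
tool_rot: [-1.237, 1.157, -1.164]
contact_force: [1.1, -0.4, 0.1]
width: 0.636
```

```bash
python3 st.py
```

```text
t 2.75 p [ 0.5808 -0.1336  0.0435] yaw 3.71 F [ 1.1 -0.4  0.1] w 59.8 q6 -0.35
```

Call:
servo_tool(commands=[[0, 0.014, 0, 0, 0.36], [-0.001, 0.028, 0, 0, 0.36], [-0.003, 0.042, 0, 0, 0.36], [-0.006, 0.056, 0, 0, 0.36], [-0.008, 0.07, 0, 0, 0.36]])

```text
t: 3.25
position: [0.5729, -0.0626, 0.044]
tool_rot: [-1.237, 1.156, -1.165]
contact_force: [0.4, -5.8, 0.1]
width: 0.637
```

Run:
```python
from station import env, eyes
import cv2,numpy as np
from st import st
st()
for n in('top','wrist'):
    c=eyes.camera(n);cv2.imwrite(f'pics/{n}2.png',c['color'][:,:,::-1]);np.savez(f'{n}2.npz',**c)
```

```text
t 3.25 p [ 0.5729 -0.0626  0.044 ] yaw 3.74 F [ 0.4 -5.8  0.1] w 59.9 q6 -0.24
```

View pics/wrist2.png

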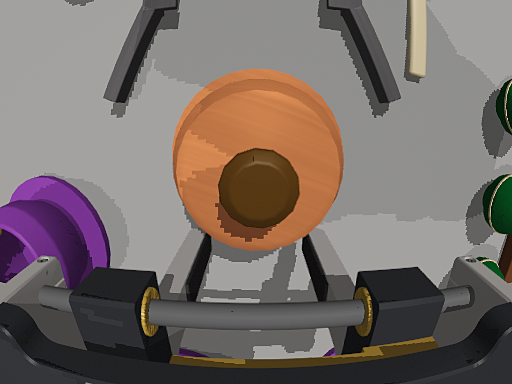

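View pics/top2.png

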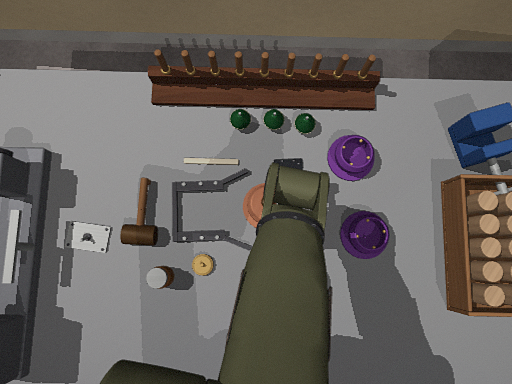

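The wrist view shows the pot centred between the fingers (flange 173–343, centre 258). The guide-tip midpoint is at about 251, as planned, so I'll continue pushing.

Call:
servo_tool(commands=[[-0.003, 0.015, 0, 0, 0.36], [-0.006, 0.03, 0, 0, 0.36], [-0.008, 0.045, 0, 0, 0.36], [-0.009, 0.06, 0, 0, 0.36], [-0.01, 0.075, 0, 0, 0.36]])

```text
t: 3.85
position: [0.5627, 0.0139, 0.044]
tool_rot: [-1.238, 1.155, -1.163]
contact_force: [0.4, -6.6, 0.2]
width: 0.641
```

Run:
```python
from station import env, eyes
import cv2,numpy as np
from st import st
st()
for n in('wrist',):
    c=eyes.camera(n);cv2.imwrite(f'pics/{n}3.png',c['color'][:,:,::-1]);np.savez(f'{n}3.npz',**c)
```

```text
t 3.85 p [0.5627 0.0139 0.044 ] yaw 3.83 F [ 0.4 -6.6  0.2] w 60.3 q6 -0.11
```

View pics/wrist3.png

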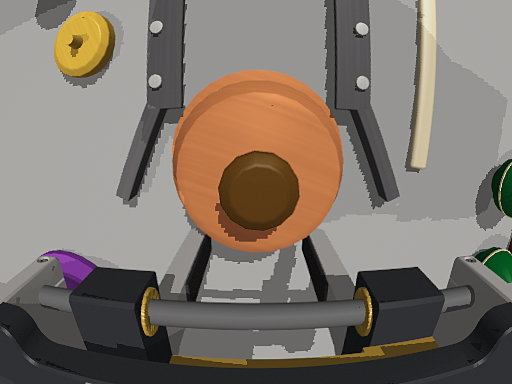

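The pot is centred: screws at 154 and 362 (midpoint 258), pot at 258. I'll continue straight along the fork.

Call:
servo_tool(commands=[[-0.001, 0.015, 0, 0, 0.36], [-0.002, 0.03, 0, 0, 0.36], [-0.003, 0.045, 0, 0, 0.36], [-0.004, 0.06, 0, 0, 0.36], [-0.005, 0.074, 0, 0, 0.36]])

```text
t: 4.4
position: [0.5574, 0.0902, 0.044]
tool_rot: [-1.238, 1.155, -1.162]
contact_force: [-0.0, -5.4, 0.9]
width: 0.642
```

Run:
```python
from station import env, eyes
import cv2,numpy as np
from st import st
st()
for n in('wrist','side'):
    c=eyes.camera(n);cv2.imwrite(f'pics/{n}4.png',c['color'][:,:,::-1]);np.savez(f'{n}4.npz',**c)
```

```text
t 4.4 p [0.5574 0.0902 0.044 ] yaw 3.9 F [-0.  -5.4  0.9] w 60.3 q6 0.03
```

View pics/wrist4.png

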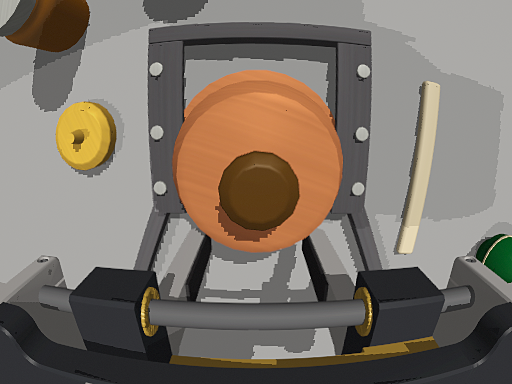

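View pics/side4.png

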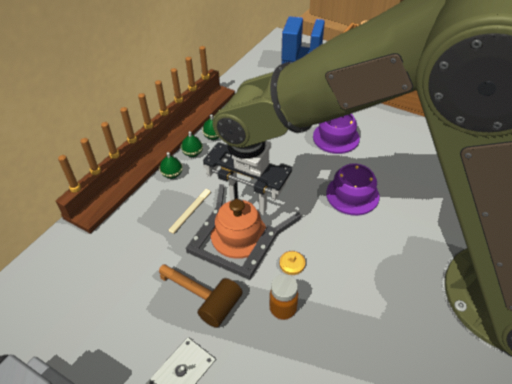

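The pot is inside the rails. The flange front at row 70 and the back stop at about row 45 leave a gap of about 17 mm, so I'll go slowly from here.

Call:
servo_tool(commands=[[0, 0.004, 0, 0, 0.36], [-0.001, 0.008, 0, 0, 0.36], [-0.001, 0.011, 0, 0, 0.36], [-0.001, 0.013, 0, 0, 0.36], [-0.001, 0.015, 0, 0, 0.36]])

```text
t: 5.0
position: [0.5562, 0.1056, 0.0439]
tool_rot: [-1.239, 1.155, -1.161]
contact_force: [-0.0, -5.5, 0.5]
width: 0.641
```

```bash
python3 st.py
```

```text
t 5.0 p [0.5562 0.1056 0.0439] yaw 3.94 F [-0.  -5.5  0.5] w 60.2 q6 0.06
```

Call:
servo_tool(commands=[[0, 0.001, 0, 0, 0.36], [0, 0.002, 0, 0, 0.36], [0, 0.003, 0, 0, 0.36]])

```text
t: 5.3
position: [0.5563, 0.1078, 0.0439]
tool_rot: [-1.239, 1.155, -1.162]
contact_force: [0.6, -7.0, -0.0]
width: 0.641
```

```bash
python3 st.py
```

```text
t 5.3 p [0.5563 0.1078 0.0439] yaw 3.92 F [ 0.6 -7.  -0. ] w 60.2 q6 0.06
```

Call:
servo_tool(commands=[[0, 0.001, 0, 0, 0.36], [0, 0.002, 0, 0, 0.36], [0, 0.003, 0, 0, 0.36]])

```text
t: 5.6
position: [0.5563, 0.1099, 0.0439]
tool_rot: [-1.24, 1.155, -1.163]
contact_force: [0.1, -6.2, 1.1]
width: 0.643
```

```bash
python3 st.py
```

```text
t 5.6 p [0.5563 0.1099 0.0439] yaw 3.89 F [ 0.1 -6.2  1.1] w 60.4 q6 0.07
```

Call:
servo_tool(commands=[[0, 0.001, 0, 0, 0.36], [0, 0.002, 0, 0, 0.36], [0, 0.003, 0, 0, 0.36]])

```text
t: 5.9
position: [0.5563, 0.1115, 0.0439]
tool_rot: [-1.241, 1.155, -1.164]
contact_force: [0.5, -14.9, 2.6]
width: 0.64
```

Run:
```python
from station import env, eyes
import cv2,numpy as np
from st import st
st()
for n in('wrist','top'):
    c=eyes.camera(n);cv2.imwrite(f'pics/{n}5.png',c['color'][:,:,::-1]);np.savez(f'{n}5.npz',**c)
```

```text
t 5.9 p [0.5563 0.1115 0.0439] yaw 3.87 F [  0.5 -14.9   2.6] w 60.2 q6 0.07
```

View pics/wrist5.png

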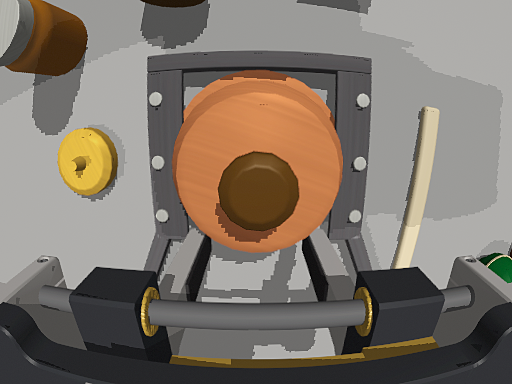

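The force rose from 6 N to 15 N with the flange at the back stop, so the pot is home. I'll let it rest, back off, rise, and locate the knob.

Call:
servo_tool(commands=[[0, 0, 0, 0, 0.36], [0, 0, 0, 0, 0.36], [0.001, -0.012, 0, 0, 0.36], [0.002, -0.025, 0, 0, 0.36], [0.002, -0.03, 0.02, 0, 0.36]])

```text
t: 6.5
position: [0.5572, 0.0796, 0.062]
tool_rot: [-1.244, 1.159, -1.163]
contact_force: [-0.3, 0.1, 0.6]
width: 0.64
```

Call:
servo_tool(commands=[[0, 0, 0.05, 0, 0.36], [0, 0, 0.1, 0, 0.36], [0, -0.03, 0.13, 0, 0.36], [0, -0.06, 0.13, 0, 0.36], [0, -0.06, 0.13, 0, 0.36]])

```text
t: 7.0
position: [0.5574, 0.0163, 0.1929]
tool_rot: [-1.241, 1.159, -1.166]
contact_force: [-0.1, -0.4, -1.0]
width: 0.639
```

Run:
```python
from station import env, eyes
import cv2,numpy as np
from st import st
st()
for n in('wrist','top','side'):
    c=eyes.camera(n);cv2.imwrite(f'pics/{n}6.png',c['color'][:,:,::-1]);np.savez(f'{n}6.npz',**c)
x0,y0,w,h=160,150,190,140
z=lambda n,x0,y0,w,h: cv2.resize(cv2.imread(f'pics/{n}6.png')[y0:y0+h,x0:x0+w],None,fx=4,fy=4,interpolation=cv2.INTER_CUBIC)
cv2.imwrite('pics/top6z.png',z('top',130,140,150,140))
cv2.imwrite('pics/side6z.png',z('side',170,160,150,130))
st()
```

```text
t 7.0 p [0.5574 0.0163 0.1929] yaw 3.63 F [-0.1 -0.4 -1. ] w 60.1 q6 -0.1
t 7.15 p [0.557  0.0195 0.1915] yaw 3.77 F [-0.3  0.  -0.3] w 60.3 q6 -0.09
```

View pics/wrist6.png

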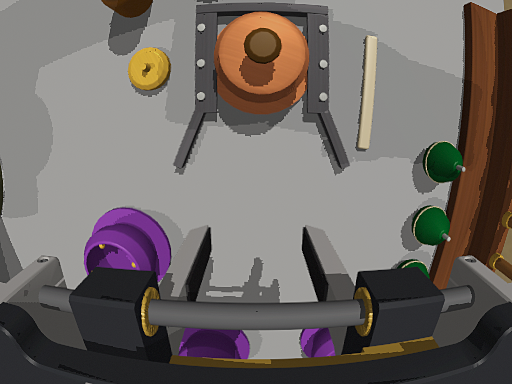

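View pics/top6z.png

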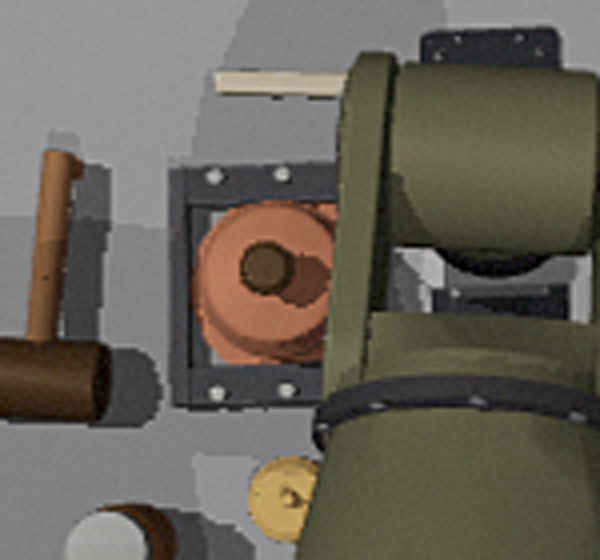

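View pics/side6z.png

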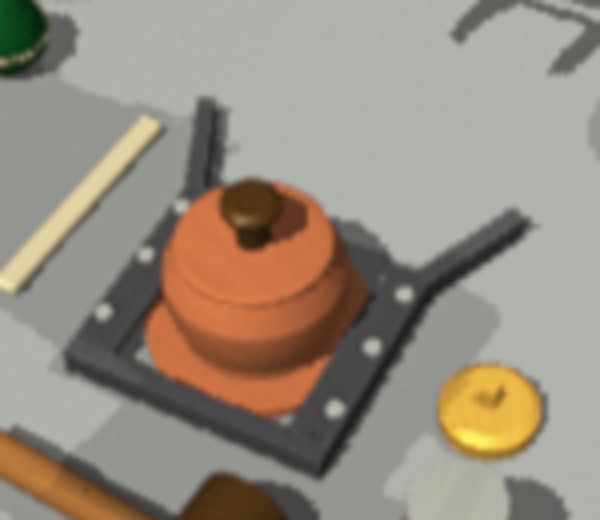

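The pot is fully inside the fork with its flange at the back stop, and nothing else has moved. The knob head is at (267,269) in the top zoom, (251,203) in the side zoom and (263,44) in the wrist image.

Run:
```python
from h import *
t=dict(np.load('top6.npz'));s=dict(np.load('side6.npz'));w=dict(np.load('wrist6.npz'));w5=dict(np.load('wrist5.npz'))
a=ray(t,130+267.5/4-.5,140+269.5/4-.5);b=ray(s,170+251.5/4-.5,160+203.5/4-.5);c=fray(w,263,44);d=fray(w5,259,190)
print(tri([a,b]));print(tri([a,b,c]));print(tri([d,b]),tri([a,d]));print([plane(r,.106).round(4) for r in (a,b,c,d)])
```

```text
(array([0.55231658, 0.1585579 , 0.10519908]), [np.float64(0.0010027494390762728), np.float64(0.0010027494390762554)])
(array([0.55311004, 0.15891619, 0.10513902]), [np.float64(0.0018521197444138842), np.float64(0.00019464074480197532), np.float64(0.0017013503423796473)])
(array([0.55385724, 0.15921443, 0.10487061]), [np.float64(0.0006837799292343062), np.float64(0.0006837799292342349)]) (array([0.55324892, 0.15868369, 0.09973247]), [np.float64(0.0012439415973876618), np.float64(0.001243941597387887)])
[array([0.5513, 0.158 , 0.106 ]), array([0.5529, 0.1594, 0.106 ]), array([0.5546, 0.1595, 0.106 ]), array([0.5543, 0.16  , 0.106 ])]
```

Call:
servo_tool(commands=[[-0.002, 0.045, 0, 0, 0.36], [-0.004, 0.09, 0, 0, 0.36], [-0.004, 0.139, 0, 0, 0.36], [-0.004, 0.139, 0, 0, 0.36], [-0.004, 0.139, -0.03, 0, 0.36]])

```text
t: 7.65
position: [0.554, 0.1607, 0.1638]
tool_rot: [-1.241, 1.154, -1.162]
contact_force: [1.4, -0.1, -0.2]
width: 0.64
```

Run:
```python
from station import env, eyes
import cv2,numpy as np
from st import st
st()
c=eyes.camera('side');cv2.imwrite('pics/side7.png',cv2.resize(c['color'][100:300,130:380,::-1],None,fx=3,fy=3,interpolation=cv2.INTER_CUBIC))
st()
```

```text
t 7.65 p [0.554  0.1607 0.1638] yaw 3.97 F [ 1.4 -0.1 -0.2] w 60.2 q6 0.15
t 7.7 p [0.5514 0.1593 0.1566] yaw 3.9 F [-2.  -0.6 -4.7] w 60.0 q6 0.15
```

View pics/side7.png

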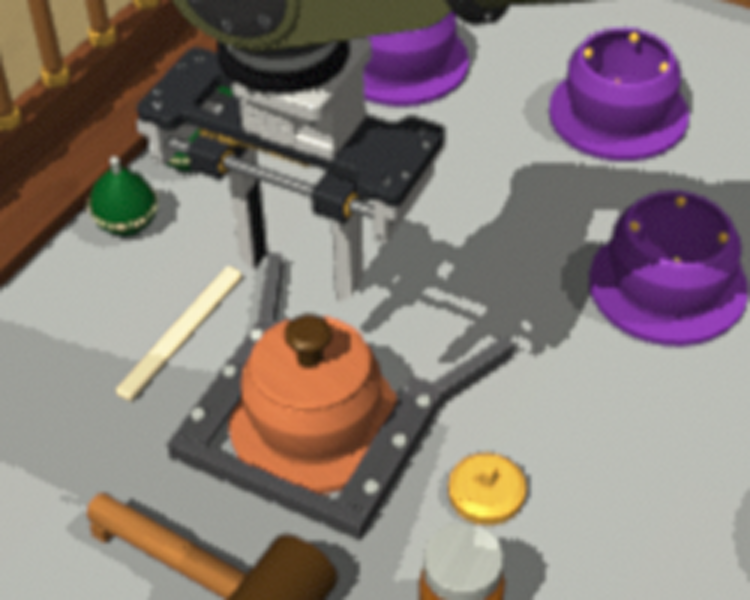

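Run:
```python
from h import *
from station import eyes
from st import st
s=dict(np.load('side6.npz'))
for p in [(.584,.163,.164),(.524,.159,.164),(.553,.159,.109)]:
    u=proj(s,p);print((u[0]-130)*3,(u[1]-100)*3)
st()
```

```text
260.84113083549573 261.0049269444236
339.8511471137689 290.2082139046879
307.09444131132983 327.8624056780792
t 7.7 p [0.5514 0.1593 0.1566] yaw 3.9 F [-2.  -0.6 -4.7] w 60.0 q6 0.15
```

The projected fingertips match the picture, so the tool is over the knob. I'll descend around it.

Call:
servo_tool(commands=[[0.001, 0, -0.03, 0, 0.36], [0.001, 0, -0.05, 0, 0.36], [0.001, 0, -0.065, 0, 0.36], [0.001, 0, -0.07, 0, 0.36], [0.001, 0, -0.07, 0, 0.36]])

```text
t: 8.2
position: [0.5524, 0.1592, 0.0865]
tool_rot: [-1.249, 1.161, -1.16]
contact_force: [-0.7, 0.3, 0.1]
width: 0.638
```

Run:
```python
from station import env, eyes
import cv2,numpy as np
from st import st
st()
c=eyes.camera('side');cv2.imwrite('pics/side8.png',cv2.resize(c['color'][130:290,150:340,::-1],None,fx=4,fy=4,interpolation=cv2.INTER_CUBIC)[:600])
c=eyes.camera('wrist');cv2.imwrite('pics/wrist8.png',c['color'][:,:,::-1])
st()
```

```text
t 8.2 p [0.5524 0.1592 0.0865] yaw 3.89 F [-0.7  0.3  0.1] w 60.0 q6 0.15
t 8.3 p [0.5529 0.1593 0.0876] yaw 3.89 F [0.1 0.1 0.4] w 59.9 q6 0.15
```

View pics/side8.png

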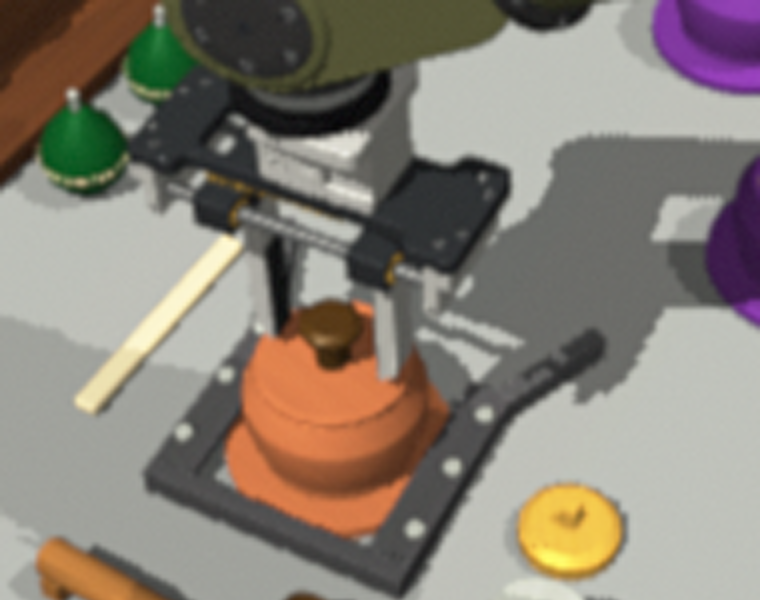

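View pics/wrist8.png

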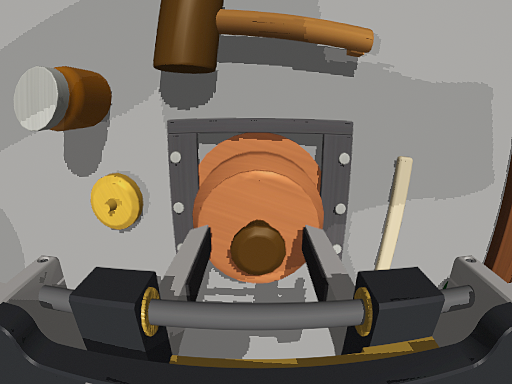

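Call:
servo_tool(commands=[[0, 0, -0.003, 0, 0.36], [0, 0, -0.005, 0, 0.36], [0, 0, -0.005, 0, 0.36], [0, 0, -0.005, 0, 0.5]], force=15)

```text
t: 8.7
position: [0.5529, 0.1593, 0.0827]
tool_rot: [-1.247, 1.16, -1.16]
contact_force: [0.5, 0.5, 0.4]
width: 0.588
```

```bash
python3 st.py
```

```text
t 8.7 p [0.5529 0.1593 0.0827] yaw 3.9 F [0.5 0.5 0.4] w 55.3 q6 0.15
```

Call:
servo_tool(commands=[[0, 0, 0, 0, 1], [0, 0, 0, 0, 1], [0, 0, 0, 0, 1], [0, 0, 0, 0, 1], [0, 0, 0, 0, 1]], force=15)

```text
t: 9.2
position: [0.553, 0.1594, 0.0828]
tool_rot: [-1.247, 1.16, -1.16]
contact_force: [0.1, -0.1, 0.6]
width: 0.351
```

Run:
```python
from station import env, eyes
import cv2,numpy as np
from st import st
st()
c=eyes.camera('side');cv2.imwrite('pics/side9.png',cv2.resize(c['color'][130:290,150:340,::-1],None,fx=4,fy=4,interpolation=cv2.INTER_CUBIC)[:600])
```

```text
t 9.2 p [0.553  0.1594 0.0828] yaw 3.9 F [ 0.1 -0.1  0.6] w 32.9 q6 0.15
```

View pics/side9.png

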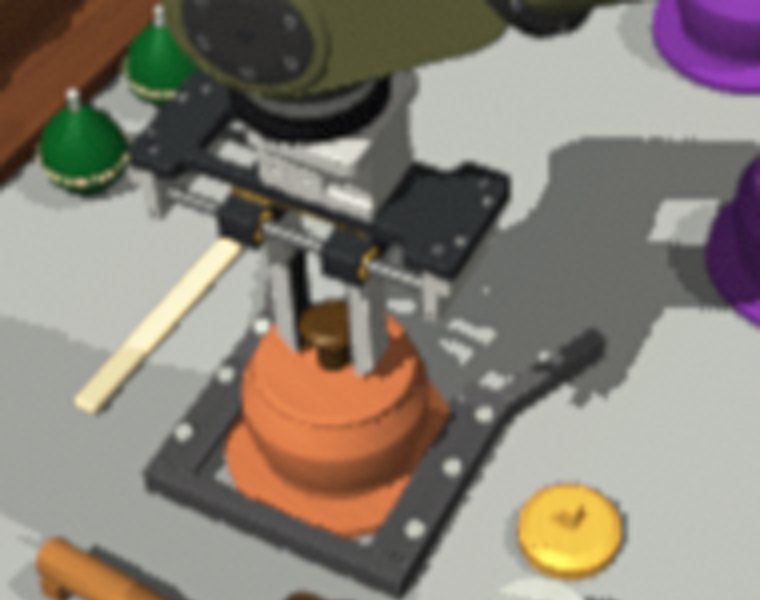

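Call:
servo_tool(commands=[[0, 0, 0, 0, 1], [0, 0, 0, 0, 1], [0, 0, 0, 0, 1]], force=50)

```text
t: 9.55
position: [0.553, 0.1594, 0.0828]
tool_rot: [-1.247, 1.16, -1.16]
contact_force: [-0.6, 0.2, 0.7]
width: 0.332
```

```bash
python3 st.py
```

```text
t 9.55 p [0.553  0.1594 0.0828] yaw 3.89 F [-0.6  0.2  0.7] w 31.2 q6 0.15
```

Call:
servo_tool(commands=[[0, 0, 0, 0, 1], [0, 0, 0, 0, 1], [0, 0, 0, 0, 1]])

```text
t: 9.85
position: [0.553, 0.1594, 0.0828]
tool_rot: [-1.247, 1.16, -1.16]
contact_force: [0.1, 0.2, 0.7]
width: 0.342
```

```bash
python3 st.py
```

```text
t 9.85 p [0.553  0.1594 0.0828] yaw 3.9 F [0.1 0.2 0.7] w 32.1 q6 0.15
```

Call:
servo_tool(commands=[[0, 0, 0.001, 0, 1], [0, 0, 0.002, 0, 1], [0, 0, 0.003, 0, 1], [0, 0, 0.004, 0, 1], [0, 0, 0.004, 0, 1]], force=60)

```text
t: 10.35
position: [0.5525, 0.1593, 0.0862]
tool_rot: [-1.248, 1.161, -1.16]
contact_force: [0.4, 0.0, -9.1]
width: 0.333
```

```bash
python3 st.py
```

```text
t 10.35 p [0.5525 0.1593 0.0862] yaw 3.89 F [ 0.4  0.  -9.1] w 31.3 q6 0.15
```

Call:
servo_tool(commands=[[0, 0, 0.001, 0, 1], [0, 0, 0.002, 0, 1], [0, 0, 0.003, 0, 1], [0, 0, 0.004, 0, 1], [0, 0, 0.004, 0, 1]])

```text
t: 10.85
position: [0.5525, 0.1593, 0.0903]
tool_rot: [-1.248, 1.161, -1.16]
contact_force: [-0.0, -0.2, -10.1]
width: 0.331
```

```bash
python3 st.py
```

```text
t 10.85 p [0.5525 0.1593 0.0903] yaw 3.9 F [ -0.   -0.2 -10.1] w 31.1 q6 0.15
```

Call:
servo_tool(commands=[[0, 0, 0.001, 0, 1], [0, 0, 0.002, 0, 1], [0, 0, 0.002, 0, 1]])

```text
t: 11.15
position: [0.5523, 0.1592, 0.0922]
tool_rot: [-1.249, 1.161, -1.159]
contact_force: [-0.7, 0.2, -11.6]
width: 0.332
```

```bash
python3 st.py
```

```text
t 11.15 p [0.5523 0.1592 0.0922] yaw 3.9 F [ -0.7   0.2 -11.6] w 31.2 q6 0.15
```

Run:
```python
from station import env, eyes
import cv2
c=eyes.camera('side');cv2.imwrite('pics/side10.png',cv2.resize(c['color'][130:290,150:340,::-1],None,fx=4,fy=4,interpolation=cv2.INTER_CUBIC)[:600])
```

```text
(no output)
```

View pics/side10.png

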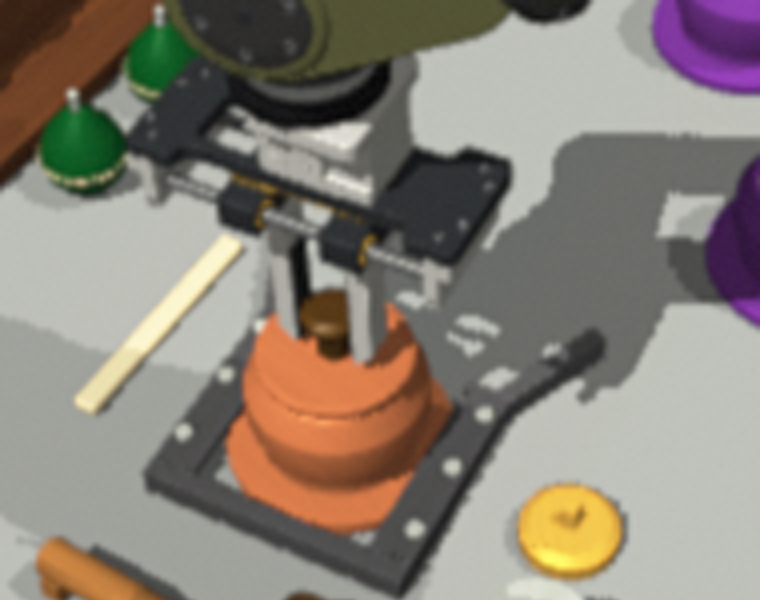

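The grip is holding: the knob has risen with the fingers and the force is rising toward the peak. I'll continue.

Call:
servo_tool(commands=[[0, 0, 0.001, 0, 1], [0, 0, 0.002, 0, 1], [0, 0, 0.003, 0, 1], [0, 0, 0.003, 0, 1]])

```text
t: 11.6
position: [0.5531, 0.1594, 0.0965]
tool_rot: [-1.247, 1.16, -1.16]
contact_force: [0.7, 0.5, -1.6]
width: 0.33
```

```bash
python3 st.py
```

```text
t 11.6 p [0.5531 0.1594 0.0965] yaw 3.89 F [ 0.7  0.5 -1.6] w 31.1 q6 0.15
```

The seal broke: force fell from about 12 N to roughly the lid's weight, with the tool raised 13.7 mm. I'll add a little and check.

Call:
servo_tool(commands=[[0, 0, 0.001, 0, 1], [0, 0, 0.002, 0, 1], [0, 0, 0.002, 0, 1], [0, 0, 0.002, 0, 1]])

```text
t: 12.0
position: [0.5531, 0.1594, 0.0986]
tool_rot: [-1.246, 1.16, -1.16]
contact_force: [0.1, 0.5, -1.9]
width: 0.328
```

Run:
```python
from station import env, eyes
import cv2,numpy as np
from st import st
st()
for n in('wrist','side','top'):
    c=eyes.camera(n);np.savez(f'{n}11.npz',**c)
    im=c['color'][:,:,::-1]
    if n=='side': im=cv2.resize(im[180:270,190:290],None,fx=6,fy=6,interpolation=cv2.INTER_CUBIC)
    cv2.imwrite(f'pics/{n}11.png',im)
a=dict(np.load('side6.npz'))['color'][180:270,190:290,::-1]
cv2.imwrite('pics/side6c.png',cv2.resize(a,None,fx=6,fy=6,interpolation=cv2.INTER_CUBIC))
st()
```

```text
t 12.0 p [0.5531 0.1594 0.0986] yaw 3.9 F [ 0.1  0.5 -1.9] w 30.8 q6 0.15
t 12.15 p [0.5531 0.1594 0.0985] yaw 3.9 F [-0.6 -0.3 -1.5] w 31.2 q6 0.15
```

View pics/side11.png

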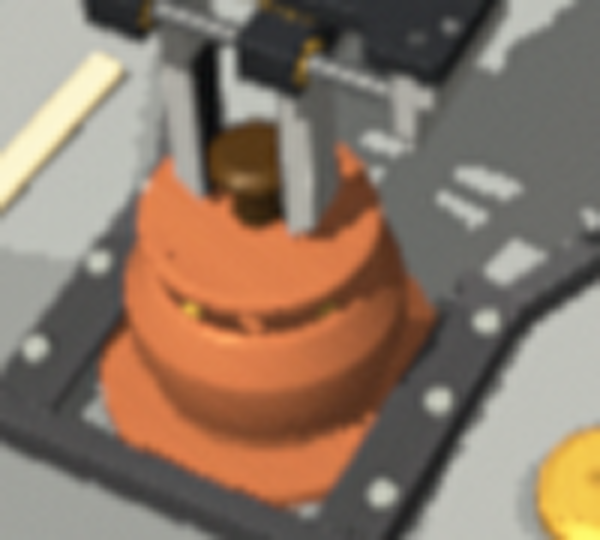

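View pics/side6c.png

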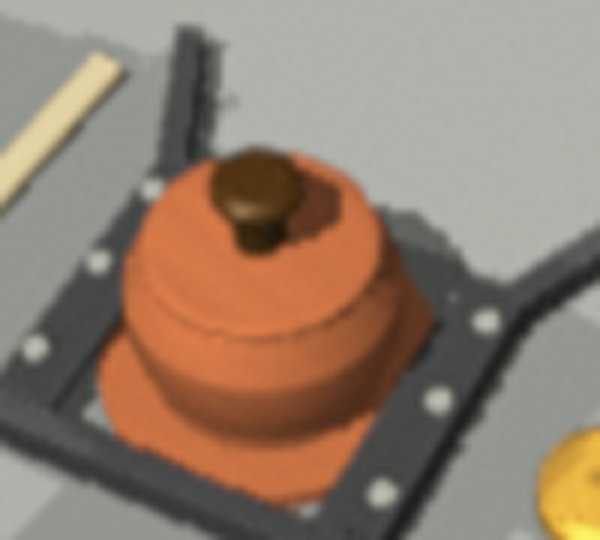

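View pics/wrist11.png

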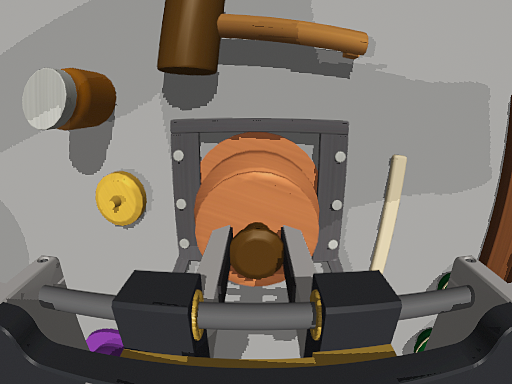

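Run:
```python
from h import *
s=dict(np.load('side11.npz'))
z0=proj(s,(.553,.159,.109))
for d in(.011,.013,.015,.017,.019):
    u=proj(s,(.553,.159,.109+d));print(d,(np.array(u)-z0)*6)
a=cv2.cvtColor(dict(np.load('side6.npz'))['color'],cv2.COLOR_RGB2GRAY);b=cv2.cvtColor(s['color'],cv2.COLOR_RGB2GRAY)
# subpixel shift of knob head between fingers, and of the pot's lower front
def sh(y0,y1,x0,x1,m=8):
    T=cv2.resize(a[y0:y1,x0:x1],None,fx=6,fy=6,interpolation=cv2.INTER_CUBIC)
    B=cv2.resize(b[y0-m:y1+m,x0-m:x1+m],None,fx=6,fy=6,interpolation=cv2.INTER_CUBIC)
    r=cv2.matchTemplate(B,T,cv2.TM_CCOEFF_NORMED);_,v,_,l=cv2.minMaxLoc(r);return np.array(l)-6*m,v
print('knob',sh(204,222,227,236),'flange',sh(250,266,212,250))
```

```text
0.011 [ -1.65023569 -20.79574744]
0.013 [ -1.95322187 -24.61388331]
0.015 [ -2.25712395 -28.44356113]
0.017 [ -2.5619461  -32.28483332]
0.019 [ -2.8676925  -36.13775262]
knob (array([  1, -29]), 0.9504939913749695) flange (array([0, 0]), 0.9962160587310791)
```

Template matching puts the knob 15.3 mm up (29 px against 28.4 px for 15 mm). The pot flange has not shifted at all. I'll lift 1 mm more so the stopper clears the rim, and average the force.

Call:
servo_tool(commands=[[0, 0, 0.001, 0, 1], [0, 0, 0.001, 0, 1], [0, 0, 0.001, 0, 1], [0, 0, 0.001, 0, 1], [0, 0, 0.001, 0, 1]])

```text
t: 12.65
position: [0.553, 0.1594, 0.0994]
tool_rot: [-1.247, 1.16, -1.16]
contact_force: [0.8, -0.8, -1.4]
width: 0.333
```

Run:
```python
from station import env, eyes
import cv2,numpy as np
from st import st
F=[]
for i in range(8):
    c=eyes.camera('side');F.append(env.state()['contact_force'])
print(np.mean(F,0),np.std(F,0));st()
np.savez('side12.npz',**c)
cv2.imwrite('pics/side12.png',cv2.resize(c['color'][180:270,190:290,::-1],None,fx=6,fy=6,interpolation=cv2.INTER_CUBIC))
```

```text
[ 0.12407463 -0.03166029 -1.66625687] [0.68456049 0.44344373 0.62854147]
t 13.05 p [0.553  0.1594 0.0995] yaw 3.89 F [ 1.  -0.7 -2.4] w 31.4 q6 0.15
```

View pics/side12.png

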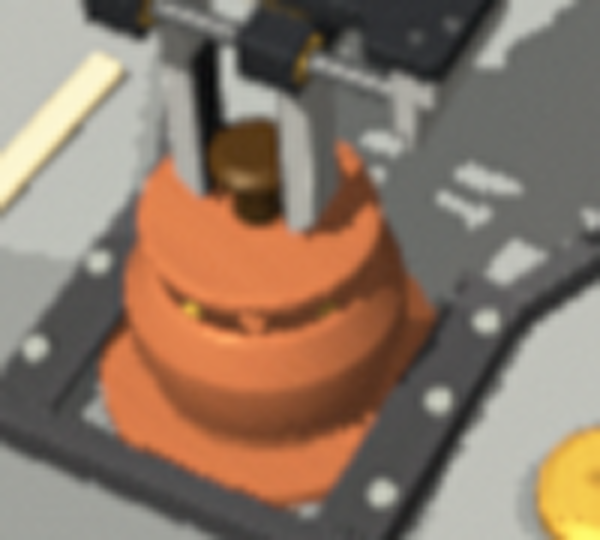

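The mean Fz is -1.7 N, about the lid's 1.5 N weight, with no side force. The lid is level and the pot unmoved, so I'm handing in.

```bash
python3 -c "
from station import env
print(env.hand_in())"
```

```text
the job is handed in; nothing more can be done
None
```

I handed the job in at about 13 s of the 64 s allowed, with the gripper still holding the lid open and the pot home in the fork. No verdict was reported.

**Slide:** I pushed the pot along the counter with both fingers against its belly until the flange met the back stop. The push force rose from about 6 N to 15 N there. The pot centre came out at about (0.553, 0.159), within about 3 mm of my seat estimate.

**Lid:** I gripped the wooden knob with 60 N and pulled straight up. The pull reached about 12 N at the last reading before the seal gave way.

**Last checks:**
- **Opening:** about 16.7 mm by arm travel. The camera measured 15.3 mm just before a final 1 mm lift, so about 16.3 mm.
- **Load on the lid:** the mean vertical force was 1.7 N, which is about the lid's own weight, with no side force. I take that as the lid touching the pot nowhere.
- **Pot and lid:** the pot's flange showed no shift in the side view after the seal broke, and the lid looked level.
- **Bystanders:** those in view looked unmoved.

**Disagreements:**
- **Grip:** the fingers closed on the knob's head (31–33 mm wide), not its neck, because a tool pointing straight down cannot get under the head. It held without visible slip.
- **Measurements:** the camera views of the knob differed by up to about 3 mm.

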